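# Stack the circuit board and top deck on a robot car chassis

## Robot

A 6-joint arm with a two-finger parallel gripper is mounted at the origin on the work surface. World frame = base frame: x ahead of the robot, y to its left, z up, the work surface at z = 0. Lengths are in m, angles in rad, forces in N, time in s.
With the tool pointing down it reaches from about 0.375 to 0.975 m from the base axis. Payload 3.8 kg.
Tool frame: the origin (TCP) lies midway between the tips of the shut fingers; the grasp point (between the pads) lies 19 mm behind it (robot.pinch_z is the distance from the TCP to the grasp point, in m); z points along the fingers, x is the direction in which the jaws open and shut, and the axes are right-handed (so a half turn about z gives the same grasp; the last joint's range is limited). The gripper opens to 85 mm and grips with 20 to 120 N. Pads are 22 mm wide; open, the fingers measure 114 mm over their backs; the gripper's body (76 mm by 85 mm) begins 54 mm behind the grasp point. The pads swing forward as they close: fully open they stand 13 mm farther back than shut.
Start: joints at [-1.317, 0.264, 1.604, -0, 1.274, -0.037], TCP at [0.194, -0.647, 0.231] pointing down, gripper open.
Joint ranges: [-2.63, 2.63], [-0.94, 2.18], [0.31, 2.57], [-1.31, 4.45], [0, 2.66], [-2.55, 2.55]. Speed limits (rad/s): [2.57, 2.57, 3.14, 3.14, 3.14, 3.14].

## Interface

Orientations are given as a unit quaternion [w, x, y, z].
In Python, from bench import robot, optics gives the robot as it stands. The module is installed in compiled form; this text tells all that it offers.
- The arm moves only by the shell command python3 -m crank 'ROWS' [OPENING] [FORCE]. ROWS is JSON, a list of rows, each a list of 6 numbers: the shift along the world's x, y, z scaled (see below), then the turn, a rotation vector about the world's x, y, z scaled (see below). A call has 1 to 20 rows; each row is the pose to reach, as a shift and turn from the pose commanded when the call began; what a row does not reach only later rows make up. The controller multiplies each number of a shift by 400 mm and each number of a turn by 90 degrees. A row lasts 1/10 s, in which the tool goes at most 50 mm and 8.59 degrees, less where a joint would pass 70% of its speed; a pose out of reach is approached as far as the arm can. A call with a number of a shift or a turn outside -1 to 1 is refused whole. A call with a gripper value outside its range is refused whole. OPENING is the closure, from -1 (fully open) to 1 (shut), set as the call begins (- or left out, the last holds). The fingers move at their own pace and stop on an object; FORCE is the grip in N (left out, the last holds). Time passes only in rows, so rows that repeat a pose let the fingers close. It gives the time, the measured TCP pose, the force and the opening at its end, in the units of the state.
- robot.read_state(): the state, without advancing time (a new reading comes with each control period).
- optics.capture(name): name is "side" or "top" or "wrist"; returns (picture, depth): 400x640x3 uint8, red, green, blue; 400x640 float32, m along the optical axis (not along the pixel's ray), 0 where there is no reading.
- optics.camera_params(name): a dict with "mtx" (3x3 intrinsics, pixels), "rvec" (rotation vector, rad) and "tvec" (3), from world to camera coordinates, as OpenCV has them. Camera axes: x right, y down, z forward; pixel columns grow to the right and rows downward; lengths in m; the calibration is good to about 2 mm. A picture is of the moment at which its call begins: read the wrist's pose just before it. camera_params takes no time and is no camera call; for the wrist camera it gives the pose at the moment of the call.
- robot.job_done(): hands the job in, once; it reports no verdict.
The state is a dict: "time_s": time; "joints": joint angles; "qd": joint speeds; "tau": joint torques, N m; "tcp_pos": TCP position; "orientation": TCP orientation; "force": force on the tool from outside, world axes, zero at the start; "ft_torque": the same for the moment, N m; "finger_gap": finger opening in m.
Only numpy, scipy, OpenCV 4.12 (cv2) and the standard library are available. Lean on these libraries where they do the work, as an engineer would, in place of code of your own. Each camera call takes 0.05 s, during which the arm holds its last target. There are 200 camera calls.

## Task

Finish the robot car: lower the green circuit board over the four standoff posts of the blue chassis until it sits flat on the lower shoulders and let go of it, then take the orange top deck from the sloping rack and lower it over the same posts until it sits flat on the upper shoulders. Either end of each plate may face forward, with its components upward; lower both plates gently all the way rather than dropping them, leave them released, and do not disturb the tools and tray lying about.

Things in the scene. Friction and masses are not known exactly. Their poses are not given: they have to be found in the camera images.
- chassis: Robot car chassis, does not move: blue plate 190 x 124 mm, top 40 mm above the table, on a grey block, with a yellow black-tyred wheel (64 mm diameter) at each y side, 168 mm over both. Origin on the table under its centre, x along its length, z up. Four upright stepped metal posts at x = +-60, y = +-40 mm carry the plates; their tips are 114 mm above the table.
- lower_seat (a point): Point on the chassis centre line level with the lower shoulders of the posts, 60 mm above the table, axes as the chassis: the circuit board's origin comes here. Each post is brass, 22 mm diameter, up to this shoulder, then aluminium, 14 mm diameter, up to the upper shoulder.
- upper_seat (a point): Point on the chassis centre line level with the upper shoulders of the posts, 98 mm above the table, axes as the chassis: the top deck's origin comes here. Above this shoulder each post is a brass pin of 7 mm diameter, 10 mm long, with a tapered tip 6 mm more.
- circuit_board: Loose green board 150 x 110 x 5 mm, about 0.16 kg, flat on the foam pad. Origin at the centre of its underside, x along its length, z up out of the component side. Grip it by the rigid black heat sink on its middle: 60 (x) x 28 (y) x 28 mm high, top 33 mm above the underside. Four 17 mm holes at x = +-60, y = +-40 mm. The low components are only drawn.
- top_deck: Loose orange plate 150 x 110 x 5 mm, about 0.18 kg, on the rack's slope, so tilted 30 degrees. Origin at the centre of its underside, x along its length (up the slope), z normal to it on the box side. Grip it by the rigid black battery box on its middle: 70 (x) x 30 (y) x 28 mm high, top 33 mm above the underside. Four 9.5 mm holes at x = +-60, y = +-40 mm.
- rack: Grey rack, does not move, footprint 160 x 120 mm, origin on the table under its centre, z up. Its upper face, 170 x 120 mm, slopes 30 degrees, rising towards the rack's +x, so facing -x; the middle of the face is 80 mm above the table, its high edge 123 mm. A black lip across the low edge stands 8 mm above the face and holds the deck.
- pad: Dark foam pad (rigid), does not move, 180 x 140 x 30 mm, origin at the centre of its underside. The circuit board lies on it. Chassis, rack and pad can each stand in any of the three places (left, middle, right).
- iron_stand: Bystander: grey soldering iron stand with yellow sponge, 110 x 190 mm, 120 mm high, beyond the work; origin at the centre of its underside. Leave alone.
- cutters: Bystander: red handled cutters 130 mm long, 12 mm high, lying flat. Leave alone.
- screwdriver: Bystander: screwdriver 170 mm long, lying flat. Leave alone.
- parts_tray: Bystander: white open tray of parts, 100 x 140 x 30 mm, origin at the centre of its underside. Leave alone.
Things that resemble listed ones, but are neither listed nor needed, are in the scene too. Leave any purple look-alike of the circuit_board alone.

How it is judged:
By the outcome, as a careful person would: the job done as asked, in the order asked, and still so for the second after the job is handed in, with the robot touching nothing.
It also fails if it takes over 72 s, if anything falls off the work surface, if the arm or the gripper's body presses on something with over 40 N, if the wrist force passes 120 N, or if a joint passes its speed limit or range.

## Working session

There is one attempt and no reset: what is moved stays moved. The work goes in short steps, Python scripts to look and compute and a shell command to move; the robot and the scene stay as the last step left them, time stands still between calls to the robot, and variables do not carry over. Pictures are saved under pics/ and viewed, about 8 in all and at most 12, crops included, and the job is handed in when it is done.

```bash
mkdir -p pics
cat > h.py <<'E'
import numpy as np, cv2
from bench import robot, optics
def cam(n):
    p=optics.camera_params(n); R=cv2.Rodrigues(np.array(p['rvec'],float))[0]
    return np.array(p['mtx'],float),R,np.array(p['tvec'],float).ravel()
def cloud(n,save=None):
    K,R,t=cam(n); im,d=optics.capture(n)
    if save: cv2.imwrite('pics/'+save,im[:,:,::-1])
    v,u=np.indices(d.shape); 
    P=np.stack([(u-K[0,2])/K[0,0]*d,(v-K[1,2])/K[1,1]*d,d],-1)
    return im,d,(P-t)@R
def ray(n,uv,z):
    K,R,t=cam(n); uv=np.atleast_2d(uv).astype(float)
    r=np.c_[uv,np.ones(len(uv))]@np.linalg.inv(K).T@R
    c=-R.T@t; return c+r*((z-c[2])/r[:,2])[:,None]
E
python3 - <<'E'
from h import *
for n in('top','side'):
    im,d,P=cloud(n,n+'1.png'); K,R,t=cam(n); print(n,-R.T@t,R[2],K[0,0],(d>0).mean())
print(robot.read_state())
E
```

```text
top [ 0.3834489  -0.04986519  1.53382887] [ 0.12912284  0.00374182 -0.99162155] 520.7981424854344 0.9959140625
side [0.00720029 0.61034169 0.75287206] [ 0.51661997 -0.59884059 -0.61195895] 420.46704218220134 0.99624609375
{'time_s': 0.1, 'joints': array([-1.31691027e+00,  2.64697614e-01,  1.60526316e+00, -5.25684872e-06,
        1.27372845e+00, -3.68924824e-02]), 'qd': array([ 0.0001516 , -0.00063307, -0.00373573, -0.00053115, -0.00211057,
        0.00124445]), 'tau': array([-7.37548680e-05, -5.16706645e+01, -3.68588984e+01,  6.94700429e-05,
        6.31670919e-03, -3.52664142e-05]), 'tcp_pos': array([ 0.19335114, -0.64600265,  0.23005931]), 'orientation': array([-6.54666119e-04,  8.02090466e-01, -5.97201628e-01, -8.18729219e-04]), 'force': array([ 0.68496139, -0.19468498, -0.09724932]), 'ft_torque': array([-0.03621658, -0.06680048, -0.00175267]), 'finger_gap': 0.08521349360286593}
```

View pics/top1.png

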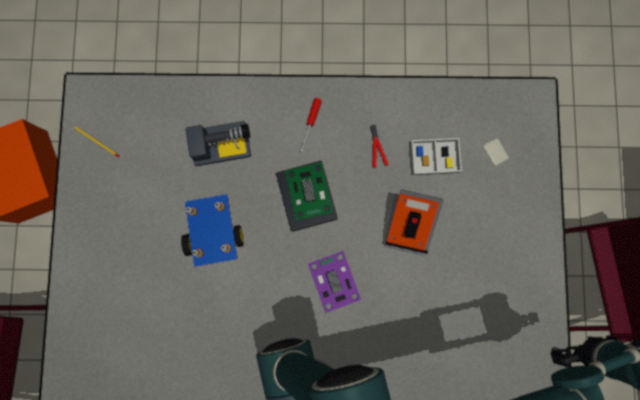

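View pics/side1.png

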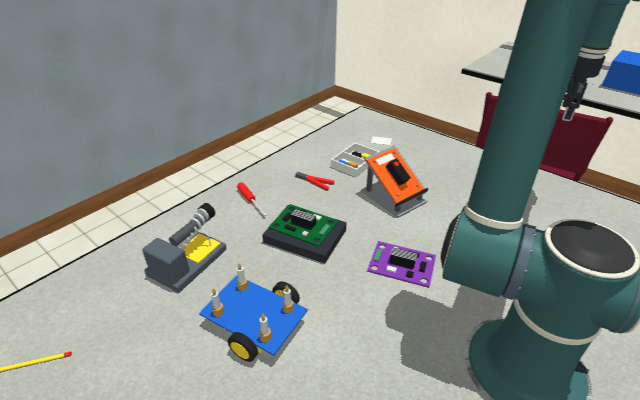

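Top view: chassis at about (212,230), board on pad (307,193), deck on rack (413,221), purple look-alike (334,281). The side view agrees; the deck slopes down towards the robot.

```bash
cat >> h.py <<'E'
def blob(im,lo,hi,roi=None):
    h=cv2.cvtColor(im,cv2.COLOR_RGB2HSV); m=cv2.inRange(h,np.array(lo),np.array(hi))
    if roi: z=np.zeros_like(m); z[roi[1]:roi[3],roi[0]:roi[2]]=1; m=m*z
    m=cv2.morphologyEx(m,cv2.MORPH_CLOSE,np.ones((3,3),np.uint8))
    cs=cv2.findContours(m,cv2.RETR_EXTERNAL,cv2.CHAIN_APPROX_NONE)[0]
    return max(cs,key=cv2.contourArea)
def rect(n,c,z):
    q=ray(n,c.reshape(-1,2),z)[:,:2].astype(np.float32)*1000
    (cx,cy),(w,h),a=cv2.minAreaRect(q)
    if w<h: w,h,a=h,w,a+90
    return np.round([cx,cy,w,h,(a+90)%180-90],1)
E
python3 - <<'E'
from h import *
im,d,P=cloud('top')
print('chassis',rect('top',blob(im,(105,120,60),(125,255,255),(170,180,250,280)),.040))
print('board',rect('top',blob(im,(45,90,40),(85,255,255),(270,150,345,240)),.035))
c=blob(im,(3,150,100),(18,255,255),(370,180,450,260))
m=np.zeros(im.shape[:2],np.uint8); cv2.drawContours(m,[c],-1,1,-1)
q=P[(m>0)&(d>0)]; cen=np.median(q,0); 
# plane fit
U,S,V=np.linalg.svd(q-q.mean(0)); r=np.abs((q-q.mean(0))@V[2])<.004; q2=q[r]; U,S,V=np.linalg.svd(q2-q2.mean(0))
print('deck mean',q2.mean(0),'n',V[2],'x',V[0],len(q),r.sum())
# rectangle in plane
b=P[c.reshape(-1,2)[:,1],c.reshape(-1,2)[:,0]]
n=V[2]*np.sign(V[2][2]); up=np.array([0,0,1])-n*n[2]; up/=np.linalg.norm(up); s=np.cross(n,up); o=q2.mean(0)
K,R,t=cam('top'); uv=np.c_[c.reshape(-1,2),np.ones(len(c))]@np.linalg.inv(K).T@R; C=-R.T@t
X=C+uv*(((o-C)@n)/(uv@n))[:,None]
e=np.c_[(X-o)@up,(X-o)@s].astype(np.float32)*1000; (a,bb),(w,h),an=cv2.minAreaRect(e); print('deck rect',a,bb,w,h,an,'tilt',np.degrees(np.arccos(n[2])),'yaw up',np.degrees(np.arctan2(up[1],up[0])),'centre top',o+(a*up+bb*s)/1000)
E
```

```text
chassis [473.8 277.7 188.6 127.4  10.7]
board [589.9  -1.  152.6 112.   13.3]
deck mean [ 0.49743587 -0.28501944  0.08605455] n [ 0.49177458 -0.12447106 -0.86177997] x [-0.84539832  0.16870682 -0.50679354] 1990 883
deck rect 2.6048126220703125 -5.9159698486328125 152.39239501953125 110.31199645996094 1.5845515727996826 tilt 30.48297101851004 yaw up -14.203609252871662 centre top [ 0.49816043 -0.29130536  0.08737593]
```

```bash
python3 -m crank '[[0.5,0.8,0.25,0,0,-0.038],[0.5,0.8,0.25,0,0,-0.038],[0.5,0.8,0.25,0,0,-0.038],[0.5,0.8,0.25,0,0,-0.038],[0.5,0.8,0.25,0,0,-0.038],[0.5,0.8,0.25,0,0,-0.038],[0.5,0.8,0.25,0,0,-0.038],[0.5,0.8,0.25,0,0,-0.038],[0.5,0.8,0.25,0,0,-0.038],[0.5,0.8,0.25,0,0,-0.038],[0.5,0.8,0.25,0,0,-0.038],[0.5,0.8,0.25,0,0,-0.038]]' -1 40
python3 - <<'E'
from h import *
im,d,P=cloud('wrist','w1.png'); K,R,t=cam('wrist'); print(-R.T@t,R,K[0,0],(d>0).mean()); print(robot.read_state()['tcp_pos'])
E
```

```text
time_s: 1.35
tcp_pos: [0.3926, -0.3275, 0.3304]
orientation: [0.0, 0.783, -0.622, -0.001]
force: [0.4, -0.1, 0.2]
finger_gap: 0.0854
[ 0.46476178 -0.31001605  0.47266722] [[ 0.22767564 -0.97373614 -0.00131364]
 [-0.93204305 -0.21831725  0.28919427]
 [-0.28188571 -0.06461812 -0.95726953]] 360.70764910990874 0.9959140625
[ 0.39266022 -0.32753843  0.33045585]
```

View pics/w1.png

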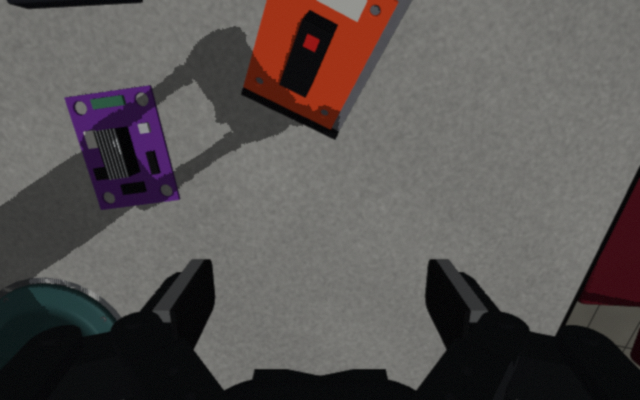

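The wrist view shows the deck with the box at (308,53), its low edge towards the robot, and purple look-alike at (122,150). The jaws are at the bottom. Next, above the board.

```bash
python3 -m crank '[[0.4935,0.816,-0.25,0,0,0],[0.4935,0.816,-0.25,0,0,0],[0.4935,0.816,-0.25,0,0,0],[0.4935,0.816,-0.25,0,0,0],[0.4935,0.816,-0.25,0,0,0],[0.4935,0.816,-0.25,0,0,0],[0.4935,0.816,-0.25,0,0,0],[0.4935,0.816,-0.25,0,0,0],[0.4935,0.816,-0.25,0,0,0],[0.4935,0.816,-0.25,0,0,0],[0.4935,0.816,-0.25,0,0,0],[0.4935,0.816,-0.25,0,0,0]]'
python3 - <<'E'
from h import *
im,d,P=cloud('wrist','w2.png')
print('board',rect('wrist',blob(im,(45,90,40),(85,255,255)),.035)); print(robot.read_state()['tcp_pos'])
z=P[...,2]; m=((z>.055)&(z<.075)&(np.hypot(P[...,0]-.59,P[...,1])<.06)&(d>0))
q=P[m][:,:2].astype(np.float32)*1000; print(len(q),np.median(P[m][:,2]),cv2.minAreaRect(q))
E
```

```text
time_s: 2.6
tcp_pos: [0.5907, -0.0019, 0.2318]
orientation: [-0.0, 0.783, -0.622, 0.0]
force: [-0.0, -0.1, -0.3]
finger_gap: 0.0855
board [590.4  -1.  150.7 111.   12.9]
[ 0.59079592 -0.00182463  0.23192607]
2128 0.06294334337978078 ((590.3764038085938, -1.0750923156738281), (61.25982666015625, 27.800277709960938), 12.51372241973877)
```

View pics/w2.png

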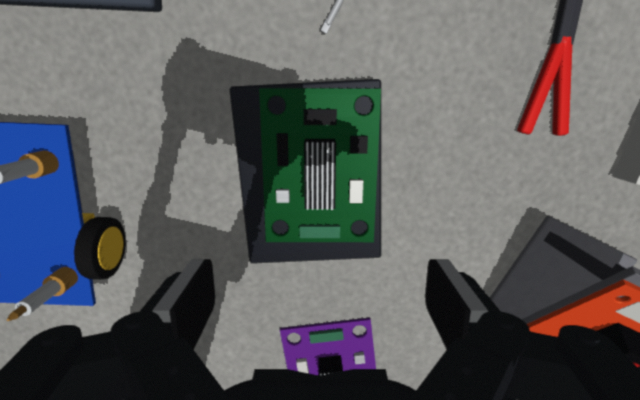

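Board squarely under the jaws (centre about (320,175)), yaw matched to the tool. Descend and grip.

```bash
python3 -m crank '[[0,0.002,-0.12,0,0,0],[0,0.002,-0.24,0,0,0],[0,0.002,-0.36,0,0,0],[0,0.002,-0.43,0,0,0],[0,0.002,-0.46,0,0,0],[0,0.002,-0.48,0,0,0],[0,0.002,-0.488,0,0,0],[0,0.002,-0.488,0,0,0],[0,0.002,-0.488,0,0,0]]'
python3 -m crank '[[0,0,0,0,0,0],[0,0,0,0,0,0],[0,0,0,0,0,0],[0,0,0,0,0,0],[0,0,0,0,0,0],[0,0,0,0,0,0],[0,0,0,0,0,0],[0,0,0,0,0,0]]' 1 50
```

```text
time_s: 3.55
tcp_pos: [0.5926, 0.0004, 0.038]
orientation: [-0.001, 0.784, -0.621, 0.001]
force: [0.6, 0.3, 0.4]
finger_gap: 0.0855
time_s: 4.35
tcp_pos: [0.5914, 0.0005, 0.0365]
orientation: [-0.0, 0.784, -0.621, 0.0]
force: [0.4, -0.9, 4.6]
finger_gap: 0.0271
```

```bash
python3 -m crank '[[0,0,0.03,0,0,0],[0,0,0.12,0,0,0],[0,0,0.24,0,0,0],[0,0,0.36,0,0,0],[0,0.05,0.48,0,0,0],[-0.05,0.12,0.54,0,0,0],[-0.1,0.2,0.56,0,0,0],[-0.15,0.27,0.56,0,0,0],[-0.15,0.27,0.56,0,0,0],[-0.15,0.27,0.56,0,0,0],[-0.15,0.27,0.56,0,0,0]]'
cat >> h.py <<'E'
def posts(n,c0,im,d,P,lo=.094,hi=.102):
    K,R,t=cam(n); z=P[...,2]; m=((z>lo)&(z<hi)&(d>0)&(np.hypot(P[...,0]-c0[0],P[...,1]-c0[1])<.11)).astype(np.uint8)
    k,l,s,ce=cv2.connectedComponentsWithStats(m); out=[]
    for i in range(1,k):
        q=P[l==i]
        if s[i,4]>3: out.append([s[i,4],*np.round(ce[i],1),*np.round(q.mean(0)*1000,1)])
    return out
E
python3 - <<'E'
from h import *
for n,s in(('wrist','w3.png'),('top','t2.png')):
    im,d,P=cloud(n,s)
    for r in posts(n,(.474,.278),im,d,P): print(n,r)
    if n=='wrist': a=im
    else: b=im
print(robot.read_state()['tcp_pos'])
cv2.imwrite('pics/c3.png',np.vstack([cv2.resize(a,(640,400)),cv2.resize(b[180:280,150:310],(320,200),interpolation=2) .repeat(1,0) if 0 else cv2.copyMakeBorder(cv2.resize(b[185:275,165:265],(200,180)),0,0,0,440,0)])[:,:,::-1])
E
```

```text
time_s: 5.45
tcp_pos: [0.5308, 0.108, 0.2597]
orientation: [0.0, 0.784, -0.621, -0.0]
force: [0.1, 0.0, -1.9]
finger_gap: 0.0271
wrist [np.int32(215), np.float64(62.7), np.float64(123.6), np.float64(526.7), np.float64(327.0), np.float64(97.5)]
wrist [np.int32(174), np.float64(159.1), np.float64(127.7), np.float64(541.7), np.float64(248.7), np.float64(97.5)]
wrist [np.int32(163), np.float64(82.9), np.float64(254.2), np.float64(409.9), np.float64(305.2), np.float64(97.9)]
wrist [np.int32(147), np.float64(169.1), np.float64(257.0), np.float64(425.2), np.float64(227.3), np.float64(97.7)]
top [np.int32(4), np.float64(219.2), np.float64(204.8), np.float64(539.5), np.float64(243.8), np.float64(97.7)]
top [np.int32(12), np.float64(188.9), np.float64(209.6), np.float64(524.9), np.float64(327.0), np.float64(99.4)]
top [np.int32(4), np.float64(225.5), np.float64(248.0), np.float64(420.2), np.float64(221.9), np.float64(99.6)]
top [np.int32(10), np.float64(195.5), np.float64(251.9), np.float64(408.7), np.float64(304.0), np.float64(98.6)]
[0.53114675 0.10766688 0.25959337]
```

View pics/c3.png

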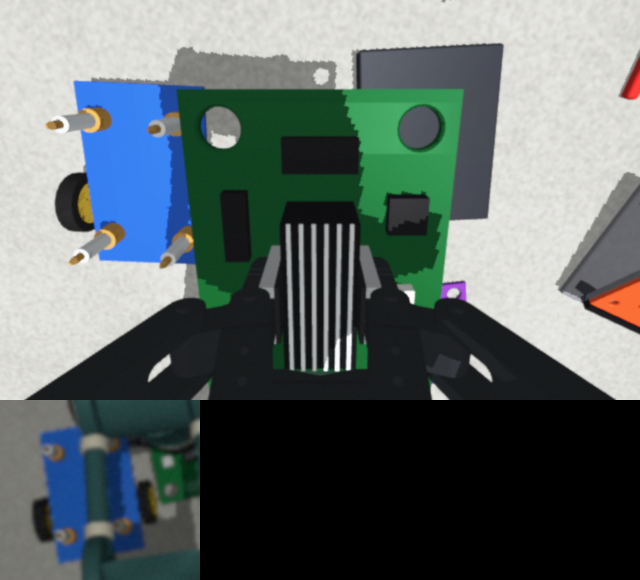

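```bash
python3 -m crank '[[-0.04,0.12,0,0,0,-0.026],[-0.08,0.24,0,0,0,-0.026],[-0.12,0.36,0,0,0,-0.026],[-0.137,0.424,-0.05,0,0,-0.026],[-0.137,0.424,-0.15,0,0,-0.026],[-0.137,0.424,-0.25,0,0,-0.026],[-0.137,0.424,-0.275,0,0,-0.026],[-0.137,0.424,-0.275,0,0,-0.026],[-0.137,0.424,-0.275,0,0,-0.026],[-0.137,0.424,-0.275,0,0,-0.026]]'
python3 - <<'E'
from h import *
s=robot.read_state()['tcp_pos']; print(s)
im,d,P=cloud('wrist','w4.png')
cv2.imwrite('pics/w4c.png',cv2.resize(im[0:300,120:520],(800,600))[:,:,::-1])
h=cv2.cvtColor(im,cv2.COLOR_RGB2HSV)
g=cv2.inRange(h,(45,90,30),(85,255,255))
for c in cv2.findContours(g,cv2.RETR_CCOMP,cv2.CHAIN_APPROX_NONE)[0]:
    if 250<cv2.contourArea(c)<4000:
        e=cv2.fitEllipse(c); print(np.round(e[0],1),np.round(e[1],1),np.round(ray('wrist',e[0],s[2]-.0015)*1000,1))
E
```

```text
time_s: 6.55
tcp_pos: [0.4783, 0.2787, 0.1528]
orientation: [-0.002, 0.771, -0.637, 0.001]
force: [0.4, 0.2, -1.1]
finger_gap: 0.0274
[0.47825841 0.27868036 0.15279556]
[361.2 354.7] [11.9 37.7] [[434.8 251.  151.3]]
[278.3 354.2] [13.3 40.6] [[427.6 290.  151.3]]
[406.8 214.5] [47.1 49.1] [[507.7 247.8 151.3]]
[235.7 224.7] [30.9 89.7] [[489.4 318.2 151.3]]
[319.6 154.9] [43.1 95.6] [[525.6 288.7 151.3]]
[419.  127.1] [40.8 45.8] [[543.9 252.4 151.3]]
[220.4 127.1] [40.4 45.5] [[529.1 329.2 151.3]]
```

View pics/w4c.png

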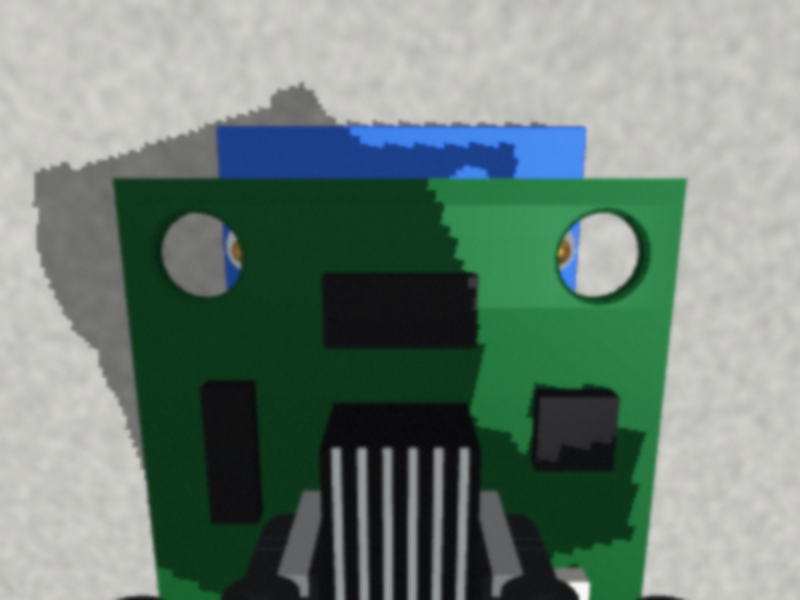

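The board is above the posts; the pin tips show through the front holes, symmetric left and right (crop (236,252) and (566,248)). Go closer, settle and measure pin against hole.

```bash
python3 -m crank '[[0,0,-0.03,0,0,0],[0,0,-0.06,0,0,0],[0,0,-0.06,0,0,0],[0,0,-0.06,0,0,0],[0,0,-0.06,0,0,0]]'
python3 - <<'E'
from h import *
s=robot.read_state()['tcp_pos']; print(s)
im,d,P=cloud('wrist','w5.png')
cv2.imwrite('pics/w5c.png',cv2.resize(im[60:200,180:460],(800,400),interpolation=cv2.INTER_CUBIC)[:,:,::-1])
h=cv2.cvtColor(im,cv2.COLOR_RGB2HSV)
g=cv2.inRange(h,(45,90,30),(85,255,255)); H=[];T=[]
for c in cv2.findContours(g,cv2.RETR_CCOMP,cv2.CHAIN_APPROX_NONE)[0]:
    e=cv2.fitEllipse(c) if len(c)>10 else None
    if e and e[0][1]<170 and 35<e[1][0] and e[1][1]<60:
        w=ray('wrist',e[0],s[2]-.0065+.0025)[0]; H.append(w)
        m=np.zeros_like(g); cv2.drawContours(m,[c],-1,255,-1)
        b=cv2.inRange(h,(12,90,60),(32,255,255))&m; ys,xs=np.nonzero(b)
        p=ray('wrist',(xs.mean(),ys.mean()),.110)[0]; T.append(p)
        print(np.round(e[0],1),np.round(e[1],1),w*1000,'brass',len(xs),xs.mean(),ys.mean(),p*1000)
H=np.array(H);T=np.array(T);print((H-T)*1000)
for A in(H,T): v=A[1]-A[0];print(np.linalg.norm(v),np.degrees(np.arctan2(v[1],v[0])))
E
```

```text
time_s: 7.1
tcp_pos: [0.4761, 0.2782, 0.126]
orientation: [0.0, 0.771, -0.637, -0.0]
force: [-0.5, -0.7, -1.1]
finger_gap: 0.027
[0.47612949 0.27818315 0.12601246]
[419.  127.1] [40.5 46.1] [541.96221003 251.27569011 122.01245938] brass 240 409.12916666666666 125.07083333333334 [541.43555807 252.29848317 110.        ]
[220.4 127.1] [40.2 45.8] [526.84325153 329.46499538 122.01245938] brass 232 230.4655172413793 124.24137931034483 [527.10394285 328.3036439  110.        ]
[[ 0.52665196 -1.02279306 12.01245938]
 [-0.26069132  1.16135148 12.01245938]]
0.0796376190265329 100.94385208904309
0.0773445515402554 100.67837464599182
```

View pics/w5c.png

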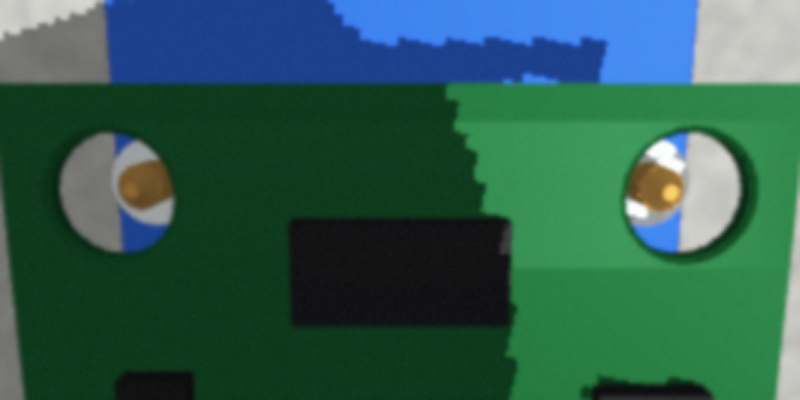

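```bash
python3 -m crank '[[-0.0015,-0.001,0,0,0,0],[-0.0015,-0.001,-0.02,0,0,0],[-0.0015,-0.001,-0.04,0,0,0],[-0.0015,-0.001,-0.05,0,0,0],[-0.0015,-0.001,-0.06,0,0,0],[-0.0015,-0.001,-0.07,0,0,0],[-0.0015,-0.001,-0.07,0,0,0],[-0.0015,-0.001,-0.07,0,0,0]]'
python3 - <<'E'
from h import *
s=robot.read_state(); print(s['tcp_pos'],s['force'],s['ft_torque'])
E
```

```text
time_s: 7.95
tcp_pos: [0.4755, 0.2778, 0.098]
orientation: [0.0, 0.771, -0.637, -0.0]
force: [0.0, 0.3, -1.1]
finger_gap: 0.0272
[0.47552869 0.27775973 0.09800038] [ 0.0150558   0.33850635 -1.06519824] [-0.01649461  0.01760475  0.01397512]
```

Past the upper shoulders without contact.

```bash
python3 -m crank '[[0,0,-0.012,0,0,0],[0,0,-0.024,0,0,0],[0,0,-0.036,0,0,0],[0,0,-0.048,0,0,0],[0,0,-0.058,0,0,0],[0,0,-0.065,0,0,0],[0,0,-0.070,0,0,0],[0,0,-0.074,0,0,0],[0,0,-0.077,0,0,0],[0,0,-0.077,0,0,0],[0,0,-0.077,0,0,0]]'
```

```text
time_s: 9.05
tcp_pos: [0.4756, 0.2778, 0.0674]
orientation: [-0.0, 0.771, -0.637, 0.0]
force: [-0.6, -0.3, -2.8]
finger_gap: 0.0269
```

```bash
python3 -m crank '[[0,0,-0.0015,0,0,0],[0,0,-0.003,0,0,0],[0,0,-0.004,0,0,0],[0,0,-0.004,0,0,0]]'
```

```text
time_s: 9.45
tcp_pos: [0.4757, 0.2779, 0.0665]
orientation: [-0.0, 0.771, -0.637, 0.0]
force: [-2.6, -2.1, 5.7]
finger_gap: 0.0269
```

Contact force shows seating; release and retreat, then look.

```bash
python3 -m crank '[[0,0,0,0,0,0],[0,0,0,0,0,0],[0,0,0,0,0,0],[0,0,0,0,0,0],[0,0,0,0,0,0],[0,0,0,0,0,0]]' -1
python3 -m crank '[[0,0,0.03,0,0,0],[0,0,0.1,0,0,0],[0,0,0.2,0,0,0],[0,0,0.32,0,0,0],[0,0,0.44,0,0,0],[0,0,0.54,0,0,0],[0,0,0.54,0,0,0],[0,0,0.54,0,0,0],[0,0,0.54,0,0,0]]'
python3 - <<'E'
from h import *
im,d,P=cloud('wrist','w6.png')
h=cv2.cvtColor(im,cv2.COLOR_RGB2HSV); g=cv2.inRange(h,(45,90,30),(85,255,255))
q=P[(g>0)&(d>0)]; q=q[np.abs(q[:,2]-.065)<.02]; A=np.c_[q[:,:2]-q[:,:2].mean(0),np.ones(len(q))]
print('board plane',np.linalg.lstsq(A,q[:,2],rcond=None)[0],rect('wrist',blob(im,(45,90,30),(85,255,255)),.065))
for r in posts('wrist',(.4745,.278),im,d,P,.0955,.0995): print(r)
# pins/aluminium
print(robot.read_state()['tcp_pos'])
E
```

```text
time_s: 10.05
tcp_pos: [0.4755, 0.2777, 0.0656]
orientation: [0.0, 0.771, -0.637, -0.0]
force: [-0.1, 0.9, -0.3]
finger_gap: 0.0855
time_s: 10.95
tcp_pos: [0.4747, 0.2773, 0.2807]
orientation: [0.001, 0.771, -0.637, -0.0]
force: [-0.4, -0.7, -0.8]
finger_gap: 0.0854
board plane [-0.00946931 -0.00174831  0.06508363] [474.3 278.6 148.  108.6  10.9]
[np.int32(146), np.float64(273.7), np.float64(104.8), np.float64(526.2), np.float64(329.0), np.float64(97.7)]
[np.int32(140), np.float64(364.1), np.float64(105.2), np.float64(540.9), np.float64(251.3), np.float64(97.7)]
[np.int32(105), np.float64(277.9), np.float64(230.6), np.float64(410.1), np.float64(306.9), np.float64(97.7)]
[np.int32(100), np.float64(359.1), np.float64(230.9), np.float64(424.7), np.float64(229.6), np.float64(97.8)]
[0.47447326 0.27718963 0.27990774]
```

View pics/w6.png

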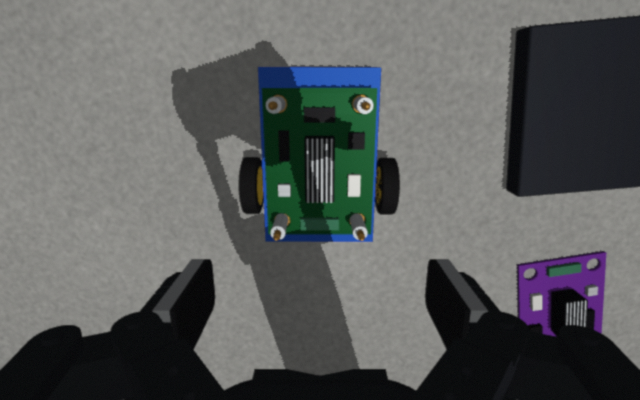

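The board sits flat (plane z = 65 mm, all four posts through at (276,104), (364,104), (278,231), (359,231)). Now the deck.

```bash
python3 -m crank '[[0,-0.12,0.05,0,0,-0.09],[0,-0.24,0.05,0,0,-0.18],[0,-0.36,0.05,0,0,-0.279],[0,-0.48,0.05,0,0,-0.279],[0,-0.6,0.05,0,0,-0.279],[0,-0.72,0.05,0,0,-0.279],[0,-0.75,0.05,0,0,-0.279],[0,-0.75,0.05,0,0,-0.279],[0,-0.75,0.05,0,0,-0.279]]'
python3 -m crank '[[-0.09,-0.12,0,-0.02,-0.08,0],[-0.09,-0.24,0,-0.04,-0.16,0],[-0.09,-0.36,0,-0.06,-0.24,0],[-0.09,-0.48,0,-0.082,-0.323,0],[-0.09,-0.6,0,-0.082,-0.323,0],[-0.09,-0.634,-0.1,-0.082,-0.323,0],[-0.09,-0.634,-0.2,-0.082,-0.323,0],[-0.09,-0.634,-0.265,-0.082,-0.323,0],[-0.09,-0.634,-0.265,-0.082,-0.323,0],[-0.09,-0.634,-0.265,-0.082,-0.323,0],[-0.09,-0.634,-0.265,-0.082,-0.323,0]]'
cat > deck.py <<'E'
from h import *
from scipy.spatial.transform import Rotation as Ro
s=robot.read_state(); o=s['orientation']; T=Ro.from_quat([o[1],o[2],o[3],o[0]]).as_matrix(); tp=s['tcp_pos']; K,R,t=cam('wrist')
im,d,P=cloud('wrist','w7.png')
c=blob(im,(3,150,60),(18,255,255)); m=np.zeros(d.shape,np.uint8); cv2.drawContours(m,[c],-1,1,-1)
h=cv2.cvtColor(im,cv2.COLOR_RGB2HSV); m2=cv2.erode(cv2.inRange(h,(3,150,60),(18,255,255))&(m*255),np.ones((5,5)))
q=P[(m2>0)&(d>0)]; o=q.mean(0); U,S,V=np.linalg.svd((q-o)[::7]); n=V[2]*np.sign(V[2][2])
r=np.c_[c.reshape(-1,2),np.ones(len(c))]@np.linalg.inv(K).T@R; C=-R.T@t
X=C+r*(((o-C)@n)/(r@n))[:,None]
up=np.array([0,0,1])-n*n[2]; up/=np.linalg.norm(up); y=np.cross(n,up)
(a,b),(w,hh),an=cv2.minAreaRect((np.c_[(X-o)@up,(X-o)@y]*1000).astype(np.float32)); 
if w<hh: w,hh,an=hh,w,an-90
cen=o+(a*up+b*y)/1000; x=up*np.cos(np.radians(an))+y*np.sin(np.radians(an)); y=np.cross(n,x)
print('centre top',cen*1000,'n',n,'x',x,'size',w,hh,an,'yaw',np.degrees(np.arctan2(up[1],up[0])),'tilt',np.degrees(np.arccos(n[2])))
# box top
hh_=(P-cen)@n; bm=(hh_>.022)&(hh_<.034)&(np.linalg.norm(P-cen-.028*n,axis=-1)<.055)&(d>0); B=P[bm]
print('box',len(B),np.median(hh_[bm])*1000,cv2.minAreaRect((np.c_[(B-cen)@x,(B-cen)@y]*1000).astype(np.float32)))
g=cen+.003*n; print('tcp',tp*1000,'tool x,z',T[:,0],T[:,2],'shift units to grasp',(g-tp)/.4)
W=np.c_[-y,np.cross(-n,-y),-n]; print('turn units',Ro.from_matrix(W@T.T).as_rotvec(degrees=True)/90)
E
python3 deck.py
```

```text
time_s: 11.9
tcp_pos: [0.4751, -0.0215, 0.3005]
orientation: [-0.0, -0.614, 0.789, 0.001]
force: [0.5, 0.3, 0.0]
finger_gap: 0.0857
time_s: 13.0
tcp_pos: [0.4413, -0.276, 0.1983]
orientation: [0.159, -0.594, 0.761, -0.206]
force: [0.5, -1.4, 0.6]
finger_gap: 0.0856
centre top [ 498.40864114 -291.7266718    83.8631336 ] n [-0.48698369  0.10723082  0.86680358] x [ 0.84679289 -0.18517728  0.49864934] size 150.7362060546875 110.21290588378906 0.07169625163078308 yaw -12.418012407307895 tilt 29.91070729671605
box 4007 28.038409765632135 ((0.38103485107421875, 0.19711685180664062), (29.820552825927734, 70.19440460205078), 89.70442199707031)
tcp [ 441.32009905 -276.015503    198.33868933] tool x,z [-0.24394289 -0.96978785  0.00184119] [ 0.48728608 -0.12421421 -0.86436283] shift units to grasp [ 0.13906898 -0.03847369 -0.27968786]
turn units [0.00146453 0.00284156 0.0195909 ]
```

View pics/w7.png

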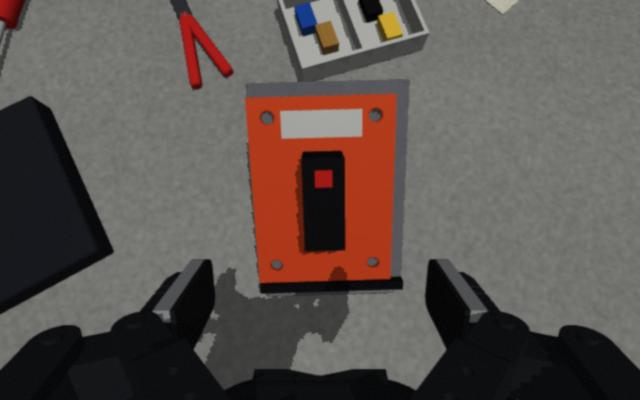

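Deck upright in view, box centred at (324,200). Turn 1.8° and approach half-way, settle, then re-measure.

```bash
python3 -m crank '[[0.02,-0.005,-0.04,0.0015,0.003,0.0196],[0.05,-0.013,-0.1,0.0015,0.003,0.0196],[0.076,-0.02,-0.142,0.0015,0.003,0.0196],[0.076,-0.02,-0.142,0.0015,0.003,0.0196],[0.076,-0.02,-0.142,0.0015,0.003,0.0196],[0.076,-0.02,-0.142,0.0015,0.003,0.0196],[0.076,-0.02,-0.142,0.0015,0.003,0.0196]]'; python3 deck.py
```

```text
time_s: 13.75
tcp_pos: [0.4705, -0.2845, 0.1408]
orientation: [0.161, -0.605, 0.753, -0.201]
force: [-0.7, 1.0, -0.3]
finger_gap: 0.0852
centre top [ 498.35961314 -292.04613398   83.87323897] n [-0.48760857  0.10737989  0.86643375] x [ 0.84623012 -0.18601626  0.49929203] size 150.09234619140625 110.32506561279297 0.01893136464059353 yaw -12.419298367185336 tilt 29.95317379473524
box 6907 28.00471244831868 ((0.46225738525390625, 0.2825326919555664), (70.42154693603516, 30.04335594177246), 0.08119050413370132)
tcp [ 470.4886403  -284.50005199  140.79260357] tool x,z [-2.15658880e-01 -9.76468587e-01  5.87599950e-04] [ 0.48584827 -0.10782442 -0.86736691] shift units to grasp [ 0.06602037 -0.01805986 -0.13580016]
turn units [ 6.21783658e-06 -1.22190325e-03  5.70357147e-04]
```

```bash
python3 -m crank '[[0.02,-0.0055,-0.041,0,-0.001,0],[0.04,-0.011,-0.082,0,-0.001,0],[0.055,-0.015,-0.113,0,-0.001,0],[0.062,-0.017,-0.128,0,-0.001,0],[0.066,-0.018,-0.136,0,-0.001,0],[0.066,-0.018,-0.136,0,-0.001,0],[0.066,-0.018,-0.136,0,-0.001,0],[0.066,-0.018,-0.136,0,-0.001,0]]'
python3 -m crank '[[0,0,0,0,0,0],[0,0,0,0,0,0],[0,0,0,0,0,0],[0,0,0,0,0,0],[0,0,0,0,0,0],[0,0,0,0,0,0],[0,0,0,0,0,0]]' 1 50
```

```text
time_s: 14.6
tcp_pos: [0.4966, -0.2914, 0.0853]
orientation: [0.162, -0.605, 0.753, -0.201]
force: [0.1, -0.8, 0.2]
finger_gap: 0.0856
time_s: 15.3
tcp_pos: [0.4963, -0.2913, 0.0848]
orientation: [0.161, -0.605, 0.753, -0.2]
force: [-4.8, 0.7, 6.2]
finger_gap: 0.0293
```

```bash
python3 -m crank '[[-0.03,0.006,0.053,0,0,0],[-0.08,0.018,0.142,0,0,0],[-0.13,0.028,0.23,0,0,0],[-0.15,0.033,0.32,0.018,0.08,0],[-0.15,0.033,0.42,0.036,0.16,0],[-0.15,0.033,0.5,0.054,0.24,0],[-0.15,0.1,0.5,0.0715,0.325,0],[-0.15,0.2,0.5,0.0715,0.325,0],[-0.15,0.3,0.5,0.0715,0.325,0],[-0.15,0.4,0.5,0.0715,0.325,0],[-0.15,0.5,0.5,0.0715,0.325,0],[-0.15,0.5,0.5,0.0715,0.325,0],[-0.15,0.5,0.5,0.0715,0.325,0]]'
cat > ori.py <<'E'
from h import *
from scipy.spatial.transform import Rotation as Ro
import sys
s=robot.read_state(); o=s['orientation']; T=Ro.from_quat([o[1],o[2],o[3],o[0]]).as_matrix()
a=np.radians(float(sys.argv[1])-90); x=np.array([np.cos(a),np.sin(a),0]); z=np.array([0,0,-1.]); W=np.c_[x,np.cross(z,x),z]
print(s['tcp_pos'],s['force'],s['finger_gap'],'turn units',np.round(Ro.from_matrix(W@T.T).as_rotvec(degrees=True)/90,4),'to chassis',(np.array([.475,.2788,.18])-s['tcp_pos'])/.4)
E
python3 ori.py 10.75
```

```text
time_s: 16.6
tcp_pos: [0.4361, -0.0901, 0.2837]
orientation: [-0.001, -0.627, 0.779, 0.002]
force: [-0.3, 0.0, -2.3]
finger_gap: 0.029
[ 0.43608917 -0.09012839  0.28374151] [-0.34128563  0.04982312 -2.2792438 ] 0.0290461246749092 turn units [-0.0003 -0.0025  0.2563] to chassis [ 0.09727708  0.92232097 -0.25935376]
```

```bash
python3 -m crank '[[0.012,0.12,0,0,0,0.064],[0.024,0.24,0,0,0,0.128],[0.036,0.36,0,0,0,0.19],[0.048,0.48,0,0,0,0.2563],[0.06,0.6,0,0,-0.0025,0.2563],[0.072,0.72,0,0,-0.0025,0.2563],[0.085,0.83,0,0,-0.0025,0.2563],[0.094,0.921,0,0,-0.0025,0.2563],[0.094,0.921,-0.1,0,-0.0025,0.2563],[0.094,0.921,-0.2,0,-0.0025,0.2563],[0.094,0.921,-0.3,0,-0.0025,0.2563],[0.094,0.921,-0.355,0,-0.0025,0.2563],[0.094,0.921,-0.37,0,-0.0025,0.2563],[0.094,0.921,-0.37,0,-0.0025,0.2563],[0.094,0.921,-0.37,0,-0.0025,0.2563],[0.094,0.921,-0.37,0,-0.0025,0.2563]]'
python3 ori.py 10.75
cat > fit.py <<'E'
from h import *
s=robot.read_state()['tcp_pos']; under=s[2]-.0069
im,d,P=cloud('wrist','w8.png')
cv2.imwrite('pics/w8c.png',cv2.resize(im[60:200,180:460],(800,400),interpolation=cv2.INTER_CUBIC)[:,:,::-1])
h=cv2.cvtColor(im,cv2.COLOR_RGB2HSV); g=cv2.inRange(h,(3,150,40),(16,255,255)); H=[]
print('cam',-cam('wrist')[1].T@cam('wrist')[2])
for c in cv2.findContours(g,cv2.RETR_CCOMP,cv2.CHAIN_APPROX_NONE)[0]:
    e=cv2.fitEllipse(c) if len(c)>10 else None
    if e and e[0][1]<220 and 15<e[1][0] and e[1][1]<60:
        w=ray('wrist',e[0],under+.0025)[0]; H.append(w); print(np.round(e[0],1),np.round(e[1],1),np.round(w*1000,1))
q=P[(cv2.erode(g,np.ones((5,5)))>0)&(d>0)]; q=q[np.abs(q[:,2]-under-.005)<.02]
A=np.c_[q[:,:2]-q[:,:2].mean(0),np.ones(len(q))]; print('plane',np.linalg.lstsq(A,q[:,2],rcond=None)[0],'under',under)
E
python3 fit.py
```

```text
time_s: 18.2
tcp_pos: [0.4757, 0.2779, 0.1387]
orientation: [-0.002, 0.769, -0.639, 0.001]
force: [-0.2, -0.1, -2.1]
finger_gap: 0.0294
[0.4757235  0.27787249 0.13873477] [-0.22428481 -0.10582997 -2.05257781] 0.02939937630018822 turn units [-0.0018  0.0028  0.0021] to chassis [-0.00180874  0.00231878  0.10316308]
cam [0.54750655 0.29194426 0.28127877]
[420.9 117.7] [22.4 26.4] [544.7 250.7 134.3]
[218.3 117.8] [21.8 26. ] [529.8 330.1 134.3]
plane [0.02842293 0.00732905 0.13791537] under 0.13183476827550744
```

View pics/w8c.png

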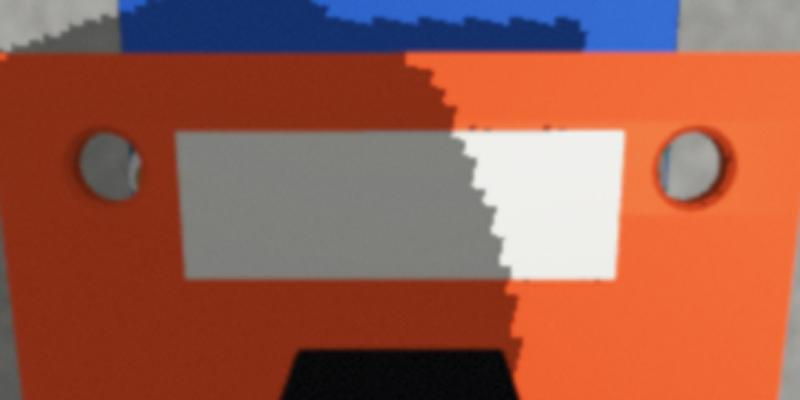

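Front holes seen at crop (110,165) and (693,168); the deck is pitched about 1.6° front-up. Level it and settle.

```bash
python3 -m crank '[[0,0,0,-0.003,0.0175,0],[0,0,-0.015,-0.003,0.0175,0],[0,0,-0.015,-0.003,0.0175,0],[0,0,-0.015,-0.003,0.0175,0],[0,0,-0.015,-0.003,0.0175,0]]'
python3 ori.py 10.75; python3 fit.py
```

```text
time_s: 18.75
tcp_pos: [0.4737, 0.2773, 0.1303]
orientation: [0.01, 0.769, -0.639, -0.009]
force: [0.9, 0.7, -2.7]
finger_gap: 0.0291
[0.47374518 0.27729777 0.130289  ] [ 0.88738297  0.67043608 -2.65954937] 0.02911706576460337 turn units [ 0.0025 -0.0172  0.0018] to chassis [0.00313705 0.00375558 0.1242775 ]
cam [0.55019969 0.29235833 0.27065815]
[421.4 117.7] [21.5 26.3] [543.  250.4 125.9]
[217.8 117.8] [20.7 26.1] [528.2 329.3 125.9]
plane [-0.00283305  0.00059791  0.1283375 ] under 0.12338899920157968
```

View pics/w8c.png

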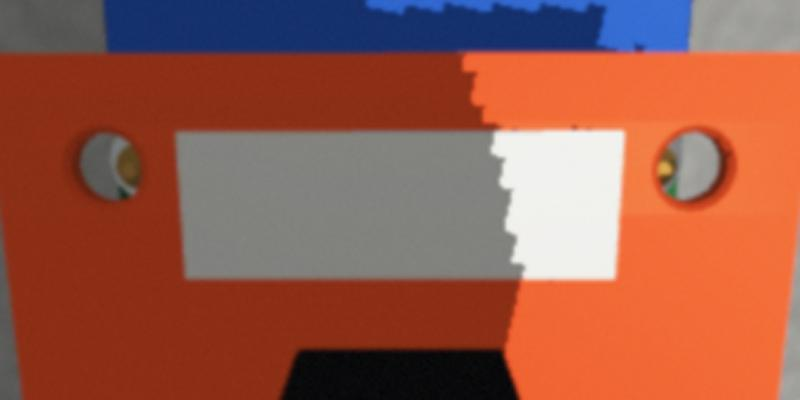

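Pins show in the holes, laterally symmetric; the deck needs about -1.6 mm in x. Correct, lower to just above the tips, measure pin against hole.

```bash
python3 -m crank '[[-0.004,0,-0.008,0,0,0],[-0.004,0,-0.016,0,0,0],[-0.004,0,-0.016,0,0,0],[-0.004,0,-0.016,0,0,0],[-0.004,0,-0.016,0,0,0]]'
cat >> fit.py <<'E'
b=cv2.inRange(h,(17,90,60),(32,255,255))
for x0,x1 in((400,440),(200,240)):
    m=np.zeros_like(b); m[100:135,x0:x1]=255; ys,xs=np.nonzero(b&m); print('brass',len(xs),xs.mean(),ys.mean(),[np.round(ray('wrist',(xs.mean(),ys.mean()),z)[0,:2]*1000,1) for z in(.104,.112)])
E
python3 fit.py
```

```text
time_s: 19.3
tcp_pos: [0.4724, 0.2774, 0.1241]
orientation: [0.01, 0.769, -0.639, -0.009]
force: [0.6, 0.6, -2.3]
finger_gap: 0.0292
cam [0.54878806 0.29237504 0.2644938 ]
[421.7 117.8] [20.8 26.3] [541.6 250.4 119.7]
[217.8 118. ] [20.4 26.4] [526.7 329.3 119.7]
plane [-0.00254953  0.00079945  0.12219343] under 0.11720380814420514
brass 98 416.09183673469386 116.76530612244898 [array([540.8, 248.3]), array([541.2, 250.5])]
brass 112 222.57142857142858 116.625 [array([525.3, 331.3]), array([526.5, 329.4])]
```

View pics/w8c.png

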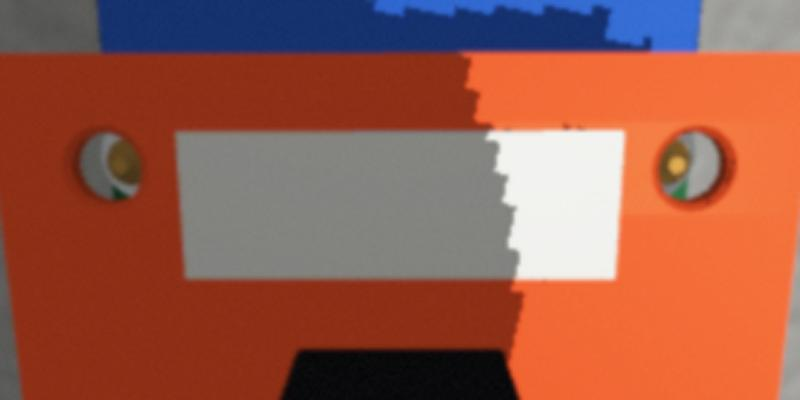

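Pins centred in holes within 0.4 mm. Lower slowly.

```bash
python3 -m crank '[[-0.0008,0,-0.005,0,0,0],[-0.0008,0,-0.011,0,0,0],[-0.0008,0,-0.017,0,0,0],[-0.0008,0,-0.022,0,0,0],[-0.0008,0,-0.027,0,0,0],[-0.0008,0,-0.031,0,0,0],[-0.0008,0,-0.031,0,0,0],[-0.0008,0,-0.031,0,0,0]]'; python3 ori.py 10.75
```

```text
time_s: 20.15
tcp_pos: [0.472, 0.2773, 0.1117]
orientation: [0.01, 0.769, -0.639, -0.009]
force: [-0.6, -0.4, -2.4]
finger_gap: 0.0292
[0.47203287 0.27734973 0.11165388] [-0.64751475 -0.35753451 -2.44187809] 0.029192287184890153 turn units [ 0.0024 -0.0169  0.0018] to chassis [0.00741781 0.00362567 0.1708653 ]
```

No contact yet, underside about 105 mm. Continue.

```bash
python3 -m crank '[[0,0,-0.004,0,0,0],[0,0,-0.008,0,0,0],[0,0,-0.011,0,0,0],[0,0,-0.014,0,0,0],[0,0,-0.016,0,0,0],[0,0,-0.016,0,0,0],[0,0,-0.016,0,0,0]]'; python3 ori.py 10.75
```

```text
time_s: 20.85
tcp_pos: [0.472, 0.2773, 0.1053]
orientation: [0.01, 0.769, -0.639, -0.009]
force: [-0.0, 0.3, -2.8]
finger_gap: 0.029
[0.47201236 0.27734551 0.10526799] [-0.00984093  0.28244091 -2.7696981 ] 0.029024147926812856 turn units [ 0.0024 -0.017   0.0018] to chassis [0.00746909 0.00363623 0.18683002]
```

```bash
python3 -m crank '[[0,0,-0.001,0,0,0],[0,0,-0.002,0,0,0],[0,0,-0.003,0,0,0],[0,0,-0.004,0,0,0],[0,0,-0.004,0,0,0],[0,0,-0.004,0,0,0]]'; python3 ori.py 10.75
```

```text
time_s: 21.45
tcp_pos: [0.4721, 0.2774, 0.1046]
orientation: [0.01, 0.769, -0.639, -0.009]
force: [-2.9, -1.9, 5.5]
finger_gap: 0.029
[0.4720955  0.27741418 0.10460518] [-2.87832794 -1.86268207  5.54501129] 0.0289992989628845 turn units [ 0.0024 -0.0168  0.0017] to chassis [0.00726125 0.00346455 0.18848705]
```

```bash
python3 fit.py | grep plane; python3 -m crank '[[0,0,-0.001,0,0,0],[0,0,-0.002,0,0,0],[0,0,-0.002,0,0,0]]'; python3 fit.py | grep plane
```

```text
plane [-0.00107102  0.00038852  0.10273766] under 0.09770518160113398
time_s: 21.8
tcp_pos: [0.4721, 0.2774, 0.1046]
orientation: [0.01, 0.769, -0.639, -0.009]
force: [-4.4, -2.1, 9.6]
finger_gap: 0.0294
plane [-0.00085902  0.00025895  0.10273495] under 0.09766928363695664
```

Flat at 102.7 mm (103 expected) and not moving further: seated. Release and retreat.

```bash
python3 -m crank '[[0,0,0,0,0,0],[0,0,0,0,0,0],[0,0,0,0,0,0],[0,0,0,0,0,0],[0,0,0,0,0,0],[0,0,0,0,0,0]]' -1
python3 -m crank '[[0,0,0.03,0,0,0],[0,0,0.1,0,0,0],[0,0,0.2,0,0,0],[0,0,0.32,0,0,0],[0,0,0.44,0,0,0],[0,0,0.44,0,0,0],[0,0,0.44,0,0,0],[0,0,0.44,0,0,0]]'
python3 - <<'E'
from h import *
im,d,P=cloud('wrist','w9.png'); s,_,_=cloud('side','s9.png')
h=cv2.cvtColor(im,cv2.COLOR_RGB2HSV); g=cv2.erode(cv2.inRange(h,(3,150,40),(16,255,255)),np.ones((5,5)))
q=P[(g>0)&(d>0)]; q=q[np.abs(q[:,2]-.103)<.02]; A=np.c_[q[:,:2]-q[:,:2].mean(0),np.ones(len(q))]
print('plane',np.linalg.lstsq(A,q[:,2],rcond=None)[0],rect('wrist',blob(im,(3,150,40),(16,255,255)),.103))
cv2.imwrite('pics/f.png',np.hstack([cv2.resize(im[20:280,180:460],(400,371)),cv2.resize(s[230:380,170:330],(400,371))])[:,:,::-1])
E
```

```text
time_s: 22.45
tcp_pos: [0.472, 0.2773, 0.1027]
orientation: [0.01, 0.769, -0.639, -0.009]
force: [-0.9, -0.4, -0.1]
finger_gap: 0.0855
time_s: 23.25
tcp_pos: [0.4714, 0.277, 0.2781]
orientation: [0.011, 0.769, -0.639, -0.009]
force: [-0.2, 0.1, 0.2]
finger_gap: 0.0854
plane [-8.20430722e-04 -4.88535099e-05  1.02815905e-01] [474.5 278.3 148.8 112.2  10.6]
```

Run:
```python
from h import *
im,d,P=cloud('wrist')
for r in posts('wrist',(.4748,.2786),im,d,P,.106,.117): print(r)
im,d,P=cloud('side'); h=cv2.cvtColor(im,cv2.COLOR_RGB2HSV); g=(cv2.inRange(h,(45,90,30),(85,255,255))>0)&(np.hypot(P[...,0]-.475,P[...,1]-.278)<.11)
print('green z',np.percentile(P[g][:,2],[5,50,95]))
robot.job_done()
```

```text
[np.int32(59), np.float64(270.4), np.float64(95.2), np.float64(526.3), np.float64(329.1), np.float64(110.5)]
[np.int32(62), np.float64(367.0), np.float64(95.1), np.float64(540.9), np.float64(251.4), np.float64(110.1)]
[np.int32(61), np.float64(319.3), np.float64(126.4), np.float64(509.1), np.float64(285.2), np.float64(112.9)]
[np.int32(48), np.float64(361.9), np.float64(228.8), np.float64(424.0), np.float64(229.2), np.float64(110.1)]
[np.int32(47), np.float64(276.1), np.float64(228.9), np.float64(409.2), np.float64(307.1), np.float64(110.0)]
green z [0.06178462 0.06473558 0.0696144 ]
the job is handed in; nothing more can be done
```

I fitted both plates on the posts, released them and handed the job in at about 23 s of the 72 s allowed. I saw no sign of a failure.

- **Circuit board:** I gripped it by the heat sink and lowered it over the four posts until it touched lightly. After release its top lay level at 65.1 mm, where 65 mm means seated.
- **Top deck:** I took it off the rack with the gripper tilted 30°. It had pitched about 1.6° in the grip, so I levelled it before lowering it. After release its top lay flat at 102.8 mm, where 103 mm means seated, and its centre and yaw match the chassis. All four pins stand above it. The circuit board underneath still reads about 65 mm from the side camera.
- **Forces and surroundings:** The highest wrist force I read was about 10 N, when pressing the deck home. Every move passed well clear of the tools, the tray and the purple look-alike.

I could not view the last picture because the 12-picture limit was reached, so the final check rests on depth and colour measurements alone. I took no final picture of the bystanders.

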